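# Stand the brown-glass bottles in their spill dishes

## Robot

A 7-joint arm with a two-finger parallel gripper is mounted at the origin on a cart in front of the work surface, level with it; the furniture and walls round the work are solid. World frame = base frame: x ahead of the robot, y to its left, z up, the work surface at z = 0. Lengths are in m, angles in rad, forces in N, time in s.
With the tool pointing down it reaches from about 0.425 to 1.025 m from the base axis. Payload 9.4 kg.
Tool frame: the origin (TCP) lies midway between the tips of the shut fingers; the grasp point (between the pads) lies manip.grip_depth behind it (manip.grip_depth is the distance from the TCP to the grasp point, in m); z points along the fingers, y is the line along which they close (so a half turn about z gives the same grasp; the last joint's range is limited). The gripper opens to 93 mm and grips with 3 to 60 N. Pads are 15 mm wide; open, the fingers measure 128 mm over their backs; the gripper's body (75 mm by 188 mm) begins 65 mm behind the grasp point.
Start: joints at [-1.26, 0.599, -0.003, 1.599, 0.002, 0.943, -0.08], TCP at [0.274, 0.671, 0.219] pointing down, gripper open.
Joint ranges: [-2.57, 2.57], [-0.35, 1.97], [-1.29, 1.29], [0.11, 2.56], [-1.05, 4.19], [0.11, 1.86], [-2.63, 2.63]. Speed limits (rad/s): [2.22, 2.22, 3.01, 3.01, 3.14, 3.14, 3.14].

## Interface

Orientations are given as a unit quaternion [x, y, z, w].
In Python, from cell import manip, vision gives the robot as it stands.
- The arm moves only by the tool move_arm, never from a script. Its arguments are lists of equal length, an entry for each row: "grip": the finger opening in mm, from 0 to 93; "linear": the shift along the tool's x, y, z in mm, a list of three; "dr": the turn, a rotation vector about the tool's x, y, z in degrees, a list of three. In form: {"grip": [grip, ...], "linear": [[tx, ty, tz], ...], "dr": [[ax, ay, az], ...]}. A call has 1 to 12 rows; each row is the pose to reach, as a shift and turn from the pose commanded when the call began, along the tool's axes at that moment; what a row does not reach only later rows make up. A row lasts 1/12 s, in which the tool goes at most 41.7 mm and 7.16 degrees, less where a joint would pass 70% of its speed; a pose out of reach is approached as far as the arm can. A call with a gripper value outside its range is refused whole. The fingers move at their own pace and stop on an object; the grip force is fixed at half the most. Time passes only in rows, so rows that repeat a pose let the fingers close. It gives the time, the measured TCP pose, the force, the opening and the grip force at its end, in the units of the state.
- manip.get_obs(): the state, without advancing time (a new reading comes with each control period).
- vision.get_image(name): name is "side" or "top"; returns a dict with "color" (420x560x3 uint8, red, green, blue), "depth" (420x560 float32, m along the optical axis (not along the pixel's ray), 0 where there is no reading), "fx", "fy", "cx", "cy" (pixels), "R" (3x3) and "t" (3): a world point X has camera coordinates R X + t. Camera axes: x right, y down, z forward; pixel columns grow to the right and rows downward; lengths in m; the calibration is good to about 2 mm. A picture is of the moment at which its call begins.
- manip.job_done(): hands the job in; it is judged then, once.
The state is a dict: "clock": time; "q": joint angles; "joint_vel": joint speeds; "joint_torque": joint torques, N m; "ee_pos": TCP position; "eef_rot": TCP orientation; "wrist_force": force on the tool from outside, world axes, zero at the start; "ft_torque": the same for the moment, N m; "gripper_width": opening from 0.0 (shut) to 1.0 (fully open); "finger_force": force on a finger pad.
Only numpy, scipy, OpenCV 4.12 (cv2) and the standard library are available. Lean on these libraries where they do the work, as an engineer would, in place of code of your own. Each camera call takes 0.05 s, during which the arm holds its last target. There are 200 camera calls.

## Task

Put each of the three brown-glass reagent bottles that stand on the open bench (not those in the red tray) into the steel spill dish of its size: the large bottle in the largest dish, the medium one in the medium dish, the small one in the smallest. Keep them upright and set each down without dropping it, flat on the floor of its dish; leave the clear bottle and the white bottle standing where they are.

Things in the scene. Friction and masses are not known exactly. Their poses are not given: they have to be found in the camera images.
- large_bottle_mid (a point): centre of the large brown-glass bottle with blue screw cap: 71 mm across, 138 mm tall, the point lies half-way up (69 mm above its underside) on its axis, z along the axis, upright. Its ribbed screw cap, 45 mm across, fills the top from 110 mm up to 138 mm above its underside and is the best grip from above; below it come a narrower neck and a shoulder, the full width reaching up to about 90 mm. Loose, about 0.38 kg.
- medium_bottle_mid (a point): centre of the medium brown-glass bottle with blue screw cap: 57 mm across, 112 mm tall, the point lies half-way up (56 mm above its underside) on its axis, z along the axis, upright. Its ribbed screw cap, 36 mm across, fills the top from 89 mm up to 112 mm above its underside and is the best grip from above; below it come a narrower neck and a shoulder, the full width reaching up to about 66 mm. Loose, about 0.24 kg.
- small_bottle_mid (a point): centre of the small brown-glass bottle with red screw cap: 43 mm across, 84 mm tall, the point lies half-way up (42 mm above its underside) on its axis, z along the axis, upright. Its ribbed screw cap, 31 mm across, fills the top from 67 mm up to 84 mm above its underside and is the best grip from above; below it come a narrower neck and a shoulder, the full width reaching up to about 48 mm. Loose, about 0.11 kg.
- large_dish_floor (a point): centre of the inner floor of the largest dish: open round stainless steel dish standing fixed on the bench, 106 mm across outside, 100 mm across inside, 16 mm high, with 3 mm wall and a flat floor 3 mm above the bench (the point lies on it); z up. The place of the large brown bottle.
- medium_dish_floor (a point): centre of the inner floor of the medium dish: open round stainless steel dish standing fixed on the bench, 84 mm across outside, 78 mm across inside, 16 mm high, with 3 mm wall and a flat floor 3 mm above the bench (the point lies on it); z up. The place of the medium brown bottle.
- small_dish_floor (a point): centre of the inner floor of the smallest dish: open round stainless steel dish standing fixed on the bench, 64 mm across outside, 58 mm across inside, 16 mm high, with 3 mm wall and a flat floor 3 mm above the bench (the point lies on it); z up. The place of the small brown bottle.
- clear_bottle_mid (a point): centre of the clear-glass bottle with blue screw cap, 56 mm across, 102 mm tall, the point half-way up; loose; not part of the job, leave it standing where it is
- white_bottle_mid (a point): centre of the opaque white plastic dropper bottle, 41 mm across, 83 mm tall, narrow top, the point half-way up; loose; not part of the job, leave it standing where it is
- pipette_carousel: pipette stand at the back of the bench, fixed, an obstacle only: cream foot and post with four arms, the origin at the centre of its foot on the bench, 0.29 m tall, its arms and the pipette hanging on it reach 0.11 m out from the axis between 0.07 and 0.29 m above the bench
Not all that is in view belongs to the job. Leave any orange look-alike of the part that bears large_bottle_mid alone.

How it is judged:
By the outcome, as a careful person would: the job done as asked, in the order asked, and still so for the second after the job is handed in, with the robot touching nothing.
It also fails if it takes over 99 s, if anything falls off the work surface, if the arm or the gripper's body presses on something with over 40 N, if the wrist force passes 120 N, or if a joint passes its speed limit or range.

## Working session

There is one attempt and no reset: what is moved stays moved. The work goes in short steps, Python scripts to look and compute and a tool call to move; the robot and the scene stay as the last step left them, time stands still between calls to the robot, and variables do not carry over. Pictures are saved under pics/ and viewed, at most 14 in all, crops included, and the job is handed in when it is done.

Besides the shell and the picture viewer there is one more tool, called after "Call:" as name(argument=value, ...) on one line, values as JSON. move_arm: Moves the arm, as the interface text tells. Its arguments: {"type":"object","properties":{"grip":{"type":"array","items":{"type":"number"}},"linear":{"type":"array","items":{"type":"array","items":{"type":"number"}}},"dr":{"type":"array","items":{"type":"array","items":{"type":"number"}}}},"required":["grip","linear","dr"]}

```bash
mkdir -p pics; cat > h.py <<'E'
import numpy as np,cv2
from cell import manip,vision
def shot(n,f=None):
    im=vision.get_image(n)
    if f: cv2.imwrite('pics/'+f,im['color'][...,::-1])
    return im
def px2w(im,u,v,z=None):
    R,t=np.array(im['R']),np.array(im['t'])
    r=np.array([(u-im['cx'])/im['fx'],(v-im['cy'])/im['fy'],1.])
    C=-R.T@t; d=R.T@r
    s=(z-C[2])/d[2] if z is not None else im['depth'][int(round(v)),int(round(u))]
    return C+s*d
E
python3 - <<'E'
from h import *
o=manip.get_obs();print(o,manip.grip_depth)
for n in('top','side'):
    im=shot(n,n+'0.png');print(n,im['R'],im['t'],im['fx'],im['cx'],im['cy']); np.save(n+'0.npy',im,allow_pickle=True)
E
```

```text
{'clock': 0.0, 'q': array([-1.25970164,  0.60010527, -0.00253467,  1.6001301 ,  0.00178656,
        0.94291442, -0.07979661]), 'joint_vel': array([ 1.35383151e-04, -3.44316982e-05,  1.44954651e-03,  6.41431781e-04,
       -6.43720156e-04, -1.23242160e-03, -8.01743112e-04]), 'joint_torque': array([ 1.24750004e-03, -7.65072155e+01,  1.49810862e+00, -2.52340096e+01,
       -5.22877404e-02,  1.69196486e-02,  1.55197254e-04]), 'ee_pos': array([0.27398879, 0.67069877, 0.21777437]), 'eef_rot': array([ 1.92661579e-01,  9.81264955e-01, -7.73118842e-04, -8.21466189e-05]), 'wrist_force': array([-0.37259028,  0.49290509,  0.51612435]), 'ft_torque': array([-0.00845341,  0.02022275,  0.02267356]), 'finger_force': 0.0, 'gripper_width': 1.0001614224673565} 0.0188
top [[ 0.02394588 -0.9994757  -0.0217928 ]
 [-0.98198221 -0.01942817 -0.18797203]
 [ 0.18745008  0.0259013  -0.98193258]] [0.23436287 0.5388755  0.99387199] 383.41032997343376 282.7615513290909 209.022955543906
side [[ 0.55074076  0.83466137  0.0050022 ]
 [ 0.69352333 -0.45426145 -0.55917075]
 [-0.46444591  0.31142726 -0.82903743]] [-0.49570684 -0.2173069   1.34404544] 422.7452251515886 283.6199326784694 211.88632970560565
```

View pics/top0.png

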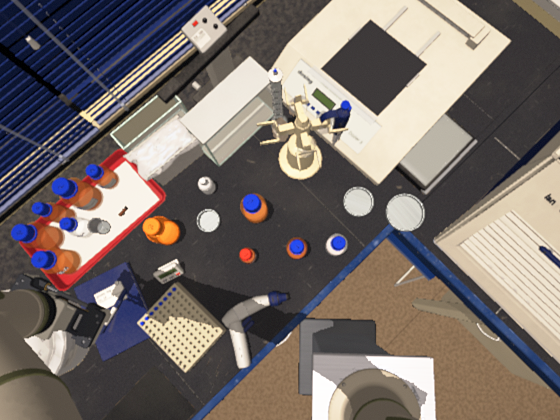

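View pics/side0.png

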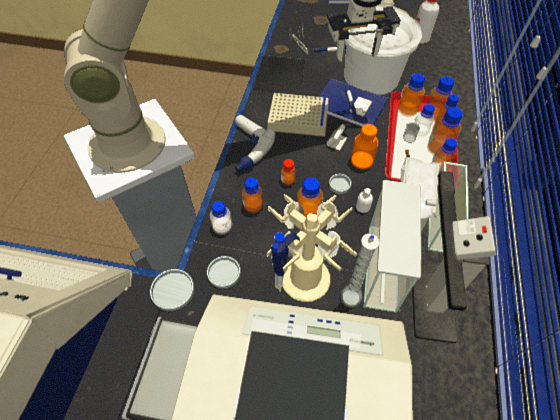

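Top view: large brown bottle with blue cap at (252,203), medium at (297,245), small with red cap at (247,255). Things that could be mistaken for them:
- the orange look-alike at (160,230)
- the clear bottle at (337,242)
- the tray bottles at (40–100,170–260)

The dishes are large (405,212), medium (358,201) and small (208,220). The white dropper is at (206,184). The side view agrees with this: carousel at (307,280), dishes at (172,290), (223,271) and (340,184).

```bash
python3 - <<'E'
from h import *
im=np.load('top0.npy',allow_pickle=True).item()
c=im['color'][165:275,190:435,::-1]
cv2.imwrite('pics/crop1.png',cv2.resize(c,None,fx=3.2,fy=3.2,interpolation=cv2.INTER_CUBIC))
E
```

```text
(no output)
```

View pics/crop1.png

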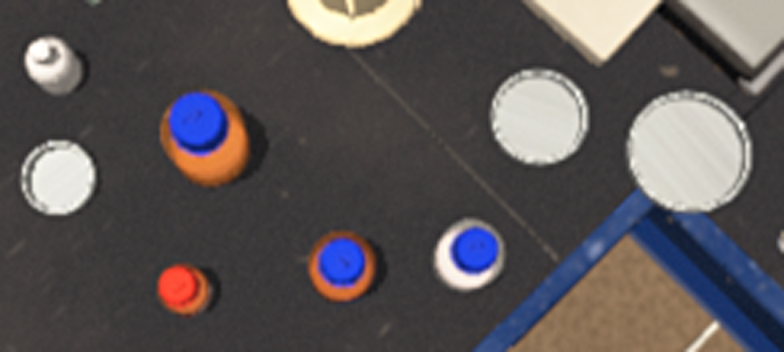

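```bash
python3 - <<'E'
from h import *
im=np.load('top0.npy',allow_pickle=True).item()
f=lambda u,v:(190+u/3.2-.35,165+v/3.2-.35)
for n,u,v,z in [('L',197,117,.138),('M',342,261,.112),('S',180,285,.084),('C',476,248,.102),('W',45,50,.083),('dL',689,151,.012),('dM',540,117,.012),('dS',59,177,.012)]:
    U,V=f(u,v); print(n,px2w(im,U,V,z).round(4),px2w(im,U,V).round(4))
# depth refine of caps and dish rims
v,u=np.mgrid[0:420,0:560]; R,t=im['R'],im['t']; D=im['depth']
P=(np.stack([(u-im['cx'])/im['fx']*D,(v-im['cy'])/im['fy']*D,D],-1)-t)@R
np.save('P.npy',P)
for n,uu,vv,h in [('L',197,117,.138),('M',342,261,.112),('S',180,285,.084)]:
    U,V=f(uu,vv); m=(abs(u-U)<16)&(abs(v-V)<16)&(abs(P[...,2]-h)<.008)&(D>0)
    q=P[m]; print(n,m.sum(),q.mean(0).round(4),((q.max(0)+q.min(0))/2).round(4),np.ptp(q,axis=0).round(4))
q=P[75:180,255:350].reshape(-1,3);q=q[(q[:,2]>.07)&(q[:,2]<.3)];print('car',q.min(0),q.max(0), px2w(im,300,158,.02))
im=np.load('side0.npy',allow_pickle=True).item()
for n,u,v,z in [('dL',172,289,.012),('dM',223,271,.012),('dS',340,183,.012),('L',311,186,.138),('M',252,184,.112),('S',289,165,.084)]: print('side',n,px2w(im,u,v,z).round(4))
E
```

```text
L [0.536  0.3239 0.138 ] [0.3373 0.219  1.0823]
M [0.4275 0.2075 0.112 ] [0.4273 0.2075 0.1139]
S [0.4077 0.3383 0.084 ] [0.4076 0.3381 0.0858]
C [0.4411 0.1007 0.102 ] [0.4413 0.1005 0.1006]
W [0.603  0.4611 0.083 ] [0.6039 0.4619 0.0796]
dL [ 0.5403 -0.0975  0.012 ] [ 0.5415 -0.0993  0.0058]
dM [0.5684 0.0328 0.012 ] [0.5703 0.0313 0.0032]
dS [0.5058 0.4585 0.012 ] [0.5068 0.4599 0.0056]
L 236 [0.5328 0.3247 0.1376] [0.5338 0.3259 0.1361] [0.0437 0.0434 0.012 ]
M 152 [0.427  0.2079 0.1119] [0.427  0.2075 0.1114] [0.0331 0.0331 0.0127]
S 101 [0.4061 0.341  0.0835] [0.4059 0.341  0.0824] [0.0288 0.0268 0.0124]
car [0.58847945 0.06620565 0.07003202] [0.92374449 0.32936101 0.29887036] [0.6912543  0.20072302 0.02      ]
side dL [ 0.5382 -0.0949  0.012 ]
side dM [0.5645 0.0353 0.012 ]
side dS [0.5024 0.4611 0.012 ]
side L [0.5395 0.3208 0.138 ]
side M [0.4335 0.2074 0.112 ]
side S [0.4131 0.339  0.084 ]
```

```bash
python3 - <<'E'
from h import *
P=np.load('P.npy').reshape(-1,3)
for n,x0,x1,y0,y1 in [('dL',.48,.60,-.22,.02),('dM',.51,.63,-.08,.15),('dS',.45,.56,.35,.57),('orange',.4,.62,.5,.66)]:
    q=P[(P[:,0]>x0)&(P[:,0]<x1)&(P[:,1]>y0)&(P[:,1]<y1)&(P[:,2]>.02)&(P[:,2]<.6)]
    print(n,len(q),*( [q.min(0).round(3),q.max(0).round(3)] if len(q) else []))
E
```

```text
dL 264 [ 0.48 -0.22  0.02] [0.6   0.01  0.144]
dM 67 [ 0.534 -0.063  0.02 ] [0.63  0.075 0.046]
dS 436 [0.45 0.35 0.02] [0.554 0.57  0.143]
orange 1210 [0.432 0.539 0.02 ] [0.62  0.66  0.143]
```

Call:
move_arm(grip=[80,80,80,80,80,80,80,80,80,80,80,80], linear=[[-20,-12,-10],[-50,-30,-20],[-85,-50,-20],[-120,-72,-20],[-155,-93,-20],[-190,-114,-20],[-225,-135,-20],[-260,-156,-20],[-295,-177,-20],[-330,-198,-20],[-355,-213,-20],[-371,-222,-20]], dr=[[0,0,-2],[0,0,-5],[0,0,-8],[0,0,-11],[0,0,-14],[0,0,-17],[0,0,-19],[0,0,-21],[0,0,-22.2],[0,0,-22.2],[0,0,-22.2],[0,0,-22.2]])

```text
clock: 1.1
ee_pos: [0.536, 0.321, 0.2384]
eef_rot: [0.002, 1.0, -0.001, 0.0]
wrist_force: [-0.5, -0.0, 0.0]
gripper_width: 0.86
finger_force: 0.0
```

Call:
move_arm(grip=[80,80,80,80,80,80,80], linear=[[0,2,20],[0,2,45],[0,2,65],[0,2,70],[0,2,75],[0,2,75],[0,2,75]], dr=[[0,0,0],[0,0,0],[0,0,0],[0,0,0],[0,0,0],[0,0,0],[0,0,0]])

```text
clock: 1.68
ee_pos: [0.534, 0.3277, 0.1643]
eef_rot: [0.0, 1.0, 0.0, 0.0]
wrist_force: [0.2, 0.0, 0.2]
gripper_width: 0.86
finger_force: 0.0
```

```bash
python3 - <<'E'
from h import *
print(manip.get_obs()['ee_pos'])
for n,a,b,c,d in(('side',130,230,250,380),('top',150,250,190,320)):
    im=shot(n); cv2.imwrite(f'pics/{n}1.png',cv2.resize(im['color'][a:b,c:d,::-1],None,fx=5,fy=5,interpolation=cv2.INTER_CUBIC))
a=cv2.imread('pics/side1.png');b=cv2.imread('pics/top1.png')
cv2.imwrite('pics/both1.png',cv2.resize(np.vstack([a,b]),(390,600)))
E
```

```text
[0.53397535 0.3276918  0.16433784]
```

View pics/both1.png

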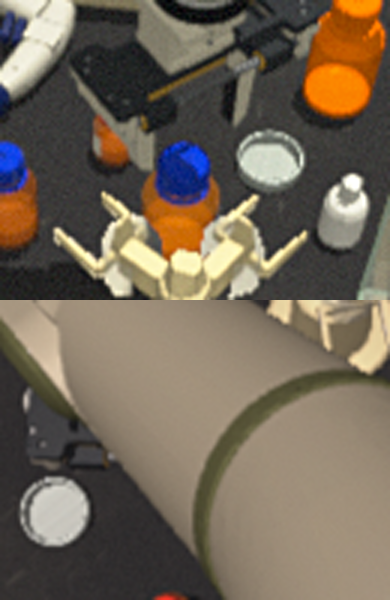

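```bash
python3 - <<'E'
from h import *
im=shot('side')
m=im['color'].astype(int);B=(m[...,2]>120)&(m[...,0]<80)&(m[...,1]<110)
v,u=np.mgrid[0:420,0:560];B&=(abs(u-311)<14)&(v>170)&(v<200);D=im['depth']
P=(np.stack([(u-im['cx'])/im['fx']*D,(v-im['cy'])/im['fy']*D,D],-1)-im['t'])@im['R']
q=P[B];print(len(q),q[q[:,2]>.133].mean(0),q.min(0),q.max(0))
p=im['R']@np.array([.534,.3277,.138])+im['t'];print(p[0]/p[2]*im['fx']+im['cx'],p[1]/p[2]*im['fy']+im['cy'], u[B].min(),u[B].max(),v[B].min(),v[B].max())
E
```

```text
177 [0.53423936 0.32596249 0.13922332] [0.51374795 0.30368598 0.10702905] [0.55671228 0.34497892 0.14341473]
311.9403810065682 183.41182101219275 302 319 177 197
```

Call:
move_arm(grip=[80,80,80,80,80,80,30,30,30,30,30,30], linear=[[0,-2,15],[0,-2,32],[0,-2,46],[0,-2,54],[0,-2,56],[0,-2,56],[0,-2,56],[0,-2,56],[0,-2,56],[0,-2,56],[0,-2,56],[0,-2,56]], dr=[[0,0,0],[0,0,0],[0,0,0],[0,0,0],[0,0,0],[0,0,0],[0,0,0],[0,0,0],[0,0,0],[0,0,0],[0,0,0],[0,0,0]])

```text
clock: 2.83
ee_pos: [0.5338, 0.3256, 0.1079]
eef_rot: [0.0, 1.0, 0.0, 0.0]
wrist_force: [0.1, 1.8, -1.2]
gripper_width: 0.479
finger_force: 22.7
```

Call:
move_arm(grip=[30,30,30,30,30,30,30,30,30,30,30,30], linear=[[0,0,-4],[0,0,-12],[0,0,-24],[0,0,-40],[0,0,-58],[5,0,-76],[12,0,-94],[22,0,-112],[34,-4,-128],[46,-12,-140],[55,-25,-148],[60,-40,-150]], dr=[[0,0,0],[0,0,0],[0,0,0],[0,0,0],[0,0,0],[0,0,0],[0,0,0],[0,0,0],[0,0,0],[0,0,0],[0,0,0],[0,0,0]])

```text
clock: 3.83
ee_pos: [0.4727, 0.2858, 0.26]
eef_rot: [-0.001, 1.0, 0.001, 0.001]
wrist_force: [-0.1, -0.2, -4.1]
gripper_width: 0.484
finger_force: 30.0
```

Call:
move_arm(grip=[30,30,30,30,30,30,30,30,30,30,30,30], linear=[[0,-12,0],[0,-28,0],[0,-46,0],[0,-66,0],[0,-86,0],[0,-106,0],[0,-126,0],[0,-146,0],[0,-166,0],[0,-182,0],[0,-194,0],[0,-200,0]], dr=[[0,0,0],[0,0,0],[0,0,0],[0,0,0],[0,0,0],[0,0,0],[0,0,0],[0,0,0],[0,0,0],[0,0,0],[0,0,0],[0,0,0]])

```text
clock: 4.83
ee_pos: [0.4735, 0.0825, 0.2573]
eef_rot: [0.002, 1.0, -0.001, -0.0]
wrist_force: [0.6, 0.8, -4.5]
gripper_width: 0.48
finger_force: 30.0
```

Call:
move_arm(grip=[30,30,30,30,30,30,30,30,30,30,30,30], linear=[[-2,-10,0],[-6,-24,0],[-12,-40,0],[-20,-58,0],[-28,-76,0],[-36,-96,0],[-44,-116,0],[-52,-136,0],[-58,-154,0],[-63,-169,0],[-66,-179,0],[-66,-183,0]], dr=[[0,0,0],[0,0,0],[0,0,0],[0,0,0],[0,0,0],[0,0,0],[0,0,0],[0,0,0],[0,0,0],[0,0,0],[0,0,0],[0,0,0]])

```text
clock: 5.83
ee_pos: [0.5401, -0.0994, 0.2574]
eef_rot: [0.001, 1.0, -0.0, 0.0]
wrist_force: [0.0, -0.6, -4.8]
gripper_width: 0.483
finger_force: 30.0
```

```bash
python3 - <<'E'
from h import *
print(manip.get_obs()['ee_pos'],manip.get_obs()['eef_rot'])
im=shot('side');c=im['color'][190:320,120:300,::-1]
cv2.imwrite('pics/s2.png',cv2.resize(c,None,fx=4,fy=4))
E
```

```text
[ 0.54007828 -0.09939789  0.25735269] [ 9.62769838e-04  9.99999505e-01 -2.47843610e-04  4.67324125e-05]
```

View pics/s2.png

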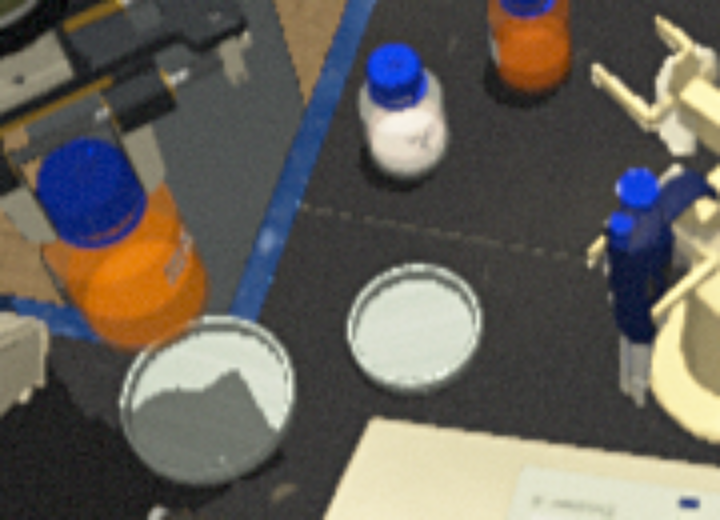

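Call:
move_arm(grip=[30,30,30,30,30,30,30,30,30,30,30,30], linear=[[0,1,8],[0,2,22],[0,2,40],[0,2,60],[0,2,80],[0,2,98],[0,2,112],[0,2,124],[0,2,132],[0,2,138],[0,2,142],[0,2,144]], dr=[[0,0,0],[0,0,0],[0,0,0],[0,0,0],[0,0,0],[0,0,0],[0,0,0],[0,0,0],[0,0,0],[0,0,0],[0,0,0],[0,0,0]])

```text
clock: 6.88
ee_pos: [0.5395, -0.0952, 0.1134]
eef_rot: [-0.0, 1.0, 0.0, -0.0]
wrist_force: [-0.5, 0.9, -5.2]
gripper_width: 0.482
finger_force: 30.0
```

Call:
move_arm(grip=[30,30,30,30], linear=[[0,0,1],[0,0,2],[0,0,2.5],[0,0,2.5]], dr=[[0,0,0],[0,0,0],[0,0,0],[0,0,0]])

```text
clock: 7.22
ee_pos: [0.5397, -0.0957, 0.1114]
eef_rot: [0.0, 1.0, -0.0, 0.0]
wrist_force: [-0.2, 0.0, -4.6]
gripper_width: 0.482
finger_force: 30.0
```

```bash
python3 - <<'E'
from h import *
o=manip.get_obs();print(o['ee_pos'],o['wrist_force'])
im=shot('side');c=im['color'][210:330,110:270,::-1]
cv2.imwrite('pics/s3.png',cv2.resize(c,None,fx=4,fy=4))
E
```

```text
[ 0.5397024 -0.0957044  0.1114404] [-0.24780743  0.0417977  -4.61043115]
```

View pics/s3.png

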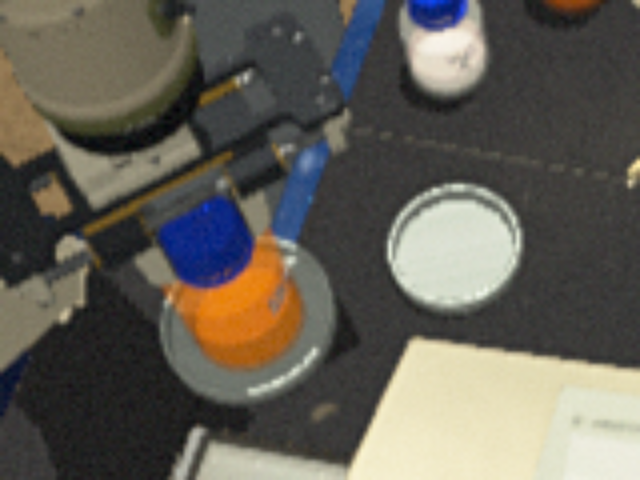

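The large bottle is inside its dish ring, with its base at about (245,345) in the crop. Its weight is still on the gripper, so I'll ease it down.

Call:
move_arm(grip=[30,30,30,30], linear=[[0,0,0.5],[0,0,1],[0,0,1],[0,0,1]], dr=[[0,0,0],[0,0,0],[0,0,0],[0,0,0]])

```text
clock: 7.6
ee_pos: [0.5401, -0.0956, 0.1108]
eef_rot: [0.0, 1.0, -0.0, 0.001]
wrist_force: [-0.2, 1.0, 6.1]
gripper_width: 0.481
finger_force: 30.0
```

Call:
move_arm(grip=[48,52,56,60,64,64,64,64,64,64,64,64], linear=[[0,0,0.5],[0,0,0.5],[0,0,0.5],[0,0,0.5],[0,0,0.5],[0,0,0.5],[0,0,-8],[0,0,-22],[0,0,-45],[0,0,-75],[0,0,-105],[0,0,-125]], dr=[[0,0,0],[0,0,0],[0,0,0],[0,0,0],[0,0,0],[0,0,0],[0,0,0],[0,0,0],[0,0,0],[0,0,0],[0,0,0],[0,0,0]])

```text
clock: 8.6
ee_pos: [0.54, -0.0958, 0.2384]
eef_rot: [0.0, 1.0, -0.0, 0.001]
wrist_force: [0.1, -0.1, -0.1]
gripper_width: 0.689
finger_force: 0.0
```

Call:
move_arm(grip=[64,64,64,64,64,64,64,64,64,64,64,64], linear=[[8,14,0],[20,38,0],[34,68,0],[48,100,0],[62,132,0],[75,164,0],[86,196,0],[96,228,0],[104,258,0],[109,282,0],[112,298,0],[113,303,0]], dr=[[0,0,0],[0,0,0],[0,0,0],[0,0,0],[0,0,0],[0,0,0],[0,0,0],[0,0,0],[0,0,0],[0,0,0],[0,0,0],[0,0,0]])

```text
clock: 9.6
ee_pos: [0.4259, 0.2102, 0.2358]
eef_rot: [-0.002, 1.0, 0.001, 0.0]
wrist_force: [0.5, -0.3, 0.9]
gripper_width: 0.694
finger_force: 0.0
```

Call:
move_arm(grip=[64,64,64,64,64,64,64], linear=[[0,0,15],[0,0,40],[0,0,65],[0,0,85],[0,0,97],[0,0,100],[0,0,100]], dr=[[0,0,0],[0,0,0],[0,0,0],[0,0,0],[0,0,0],[0,0,0],[0,0,0]])

```text
clock: 10.18
ee_pos: [0.4265, 0.2064, 0.1348]
eef_rot: [0.001, 1.0, -0.001, -0.001]
wrist_force: [0.9, -0.0, 0.7]
gripper_width: 0.69
finger_force: 0.0
```

```bash
python3 - <<'E'
from h import *
print(manip.get_obs()['ee_pos'])
im=shot('side')
c=im['color'][130:310,120:330,::-1]
cv2.imwrite('pics/s4.png',cv2.resize(c,None,fx=3,fy=3))
m=im['color'].astype(int);B=(m[...,2]>120)&(m[...,0]<80)&(m[...,1]<110)
v,u=np.mgrid[0:420,0:560];D=im['depth']
P=(np.stack([(u-im['cx'])/im['fx']*D,(v-im['cy'])/im['fy']*D,D],-1)-im['t'])@im['R']
for U,V,h in((252,184,.112),(162,268,.141)):
    q=P[B&(abs(u-U)<18)&(abs(v-V)<22)];q=q[abs(q[:,2]-h)<.006];print(len(q),((q.min(0)+q.max(0))/2),q.mean(0),np.ptp(q,axis=0))
E
```

```text
[0.42654609 0.20643304 0.13476597]
80 [0.42740673 0.20623164 0.11232368] [0.42803964 0.20792301 0.11330969] [0.03075255 0.02886902 0.01091698]
281 [ 0.53860839 -0.0951848   0.14094843] [ 0.540337   -0.09543613  0.14141222] [0.04362019 0.04301905 0.01137205]
```

View pics/s4.png

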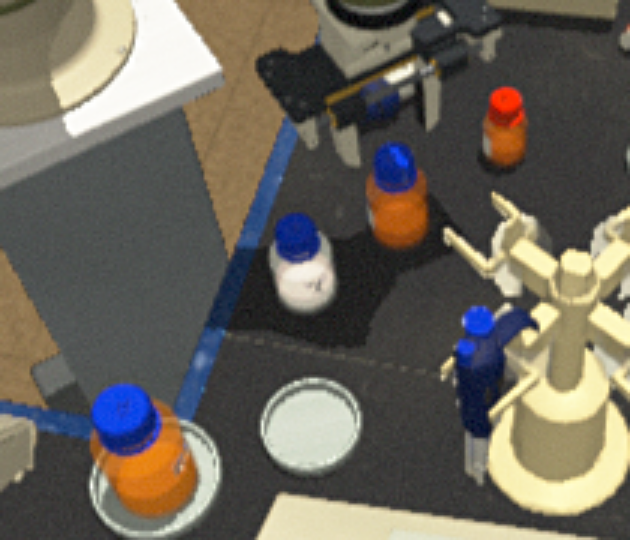

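The large bottle stands flat in its dish (cap top at z = 0.141), and the fingers straddle the medium cap at (395,160). Next I'll descend and grip.

Call:
move_arm(grip=[64,64,64,64,64,64,20,20,20,20,20,20], linear=[[0,0,12],[0,0,27],[0,0,40],[0,0,48],[0,0,51],[0,0,51],[0,0,51],[0,0,51],[0,0,51],[0,0,51],[0,0,51],[0,0,51]], dr=[[0,0,0],[0,0,0],[0,0,0],[0,0,0],[0,0,0],[0,0,0],[0,0,0],[0,0,0],[0,0,0],[0,0,0],[0,0,0],[0,0,0]])

```text
clock: 11.23
ee_pos: [0.4269, 0.2076, 0.0844]
eef_rot: [0.0, 1.0, 0.0, 0.0]
wrist_force: [0.7, 0.2, 3.1]
gripper_width: 0.387
finger_force: 30.0
```

Call:
move_arm(grip=[20,20,20,20,20,20,20,20,20,20,20,20], linear=[[0,0,0],[0,0,-4],[0,0,-12],[0,0,-24],[0,0,-40],[0,0,-58],[0,0,-76],[0,0,-94],[0,0,-112],[0,0,-126],[0,0,-135],[0,0,-138]], dr=[[0,0,0],[0,0,0],[0,0,0],[0,0,0],[0,0,0],[0,0,0],[0,0,0],[0,0,0],[0,0,0],[0,0,0],[0,0,0],[0,0,0]])

```text
clock: 12.23
ee_pos: [0.4269, 0.2074, 0.2237]
eef_rot: [0.0, 1.0, 0.0, 0.001]
wrist_force: [-0.3, -0.3, -3.1]
gripper_width: 0.385
finger_force: 30.0
```

Call:
move_arm(grip=[20,20,20,20,20,20,20,20,20,20,20,20], linear=[[0,-8,0],[0,-22,0],[-2,-40,0],[-6,-60,0],[-14,-80,0],[-26,-100,0],[-42,-120,0],[-60,-138,0],[-80,-153,0],[-100,-164,0],[-116,-171,0],[-126,-174,0]], dr=[[0,0,-2],[0,0,-6],[0,0,-10],[0,0,-14],[0,0,-18],[0,0,-22],[0,0,-26],[0,0,-30],[0,0,-34],[0,0,-38],[0,0,-42],[0,0,-45]])

```text
clock: 13.23
ee_pos: [0.5538, 0.0316, 0.2212]
eef_rot: [-0.383, 0.924, -0.0, -0.0]
wrist_force: [-0.3, -0.4, -1.9]
gripper_width: 0.386
finger_force: 30.0
```

```bash
python3 - <<'E'
from h import *
from scipy.spatial.transform import Rotation as Ro
o=manip.get_obs();R=Ro.from_quat(o['eef_rot']).as_matrix();print(o['ee_pos'],o['q'][-1])
print((R.T@(np.array([.567,.0335,.0873])-o['ee_pos'])*1000).round(1))
E
```

```text
[0.55378613 0.03155127 0.22122268] 2.070631753022404
[-10.8  -8.  133.9]
```

Call:
move_arm(grip=[20,20,20,20,20,20,20,20,20,20,20,20], linear=[[-4,-4,0],[-8,-8,6],[-10,-9.5,20],[-10,-9.5,38],[-10,-9.5,58],[-10,-9.5,78],[-10,-9.5,95],[-10,-9.5,108],[-10,-9.5,117],[-10,-9.5,124],[-10,-9.5,128],[-10,-9.5,130]], dr=[[0,0,0],[0,0,0],[0,0,0],[0,0,0],[0,0,0],[0,0,0],[0,0,0],[0,0,0],[0,0,0],[0,0,0],[0,0,0],[0,0,0]])

```text
clock: 14.23
ee_pos: [0.5662, 0.034, 0.0918]
eef_rot: [-0.383, 0.924, 0.0, -0.0]
wrist_force: [-0.4, -0.7, -1.9]
gripper_width: 0.388
finger_force: 30.0
```

Call:
move_arm(grip=[20,20,20,20], linear=[[0,0,1],[0,0,2],[0,0,2.5],[0,0,2.5]], dr=[[0,0,0],[0,0,0],[0,0,0],[0,0,0]])

```text
clock: 14.57
ee_pos: [0.5666, 0.0337, 0.09]
eef_rot: [-0.382, 0.924, -0.0, 0.0]
wrist_force: [0.1, 0.2, -1.6]
gripper_width: 0.388
finger_force: 30.0
```

```bash
python3 - <<'E'
from h import *
o=manip.get_obs();print(o['ee_pos'],o['wrist_force'])
im=shot('side');c=im['color'][200:320,130:290,::-1]
cv2.imwrite('pics/s5.png',cv2.resize(c,None,fx=4,fy=4))
E
```

```text
[0.56660228 0.033682   0.09000717] [ 0.10826408  0.21661907 -1.64580638]
```

View pics/s5.png

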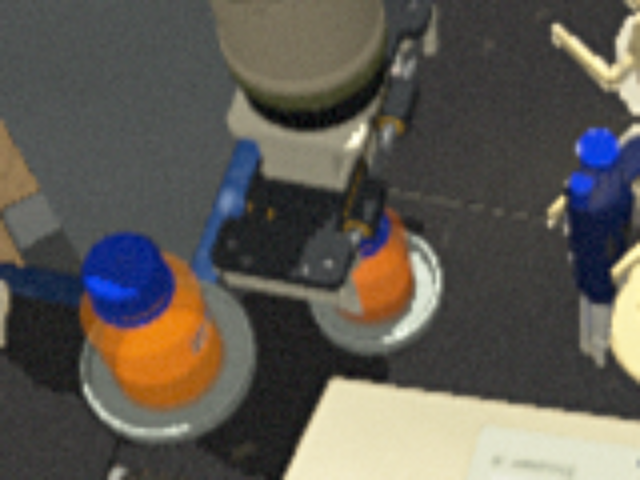

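The medium bottle's base at (372,295) is within its dish. I'll ease it down until it makes contact.

Call:
move_arm(grip=[20,20,20,20,20], linear=[[0,0,0.7],[0,0,1.5],[0,0,2],[0,0,2.5],[0,0,2.5]], dr=[[0,0,0],[0,0,0],[0,0,0],[0,0,0],[0,0,0]])

```text
clock: 15.03
ee_pos: [0.5665, 0.0338, 0.0875]
eef_rot: [-0.383, 0.924, -0.0, 0.0]
wrist_force: [-1.0, -0.7, 3.4]
gripper_width: 0.387
finger_force: 30.0
```

Contact made. I'll release it and retreat straight up.

Call:
move_arm(grip=[40,44,48,52,56,56,56,56,56,56,56,56], linear=[[0,0,0],[0,0,0],[0,0,0],[0,0,0],[0,0,0],[0,0,0],[0,0,-8],[0,0,-22],[0,0,-45],[0,0,-75],[0,0,-105],[0,0,-125]], dr=[[0,0,0],[0,0,0],[0,0,0],[0,0,0],[0,0,0],[0,0,0],[0,0,0],[0,0,0],[0,0,0],[0,0,0],[0,0,0],[0,0,0]])

```text
clock: 16.03
ee_pos: [0.5669, 0.0338, 0.2153]
eef_rot: [-0.383, 0.924, -0.0, 0.001]
wrist_force: [0.3, 0.2, -0.7]
gripper_width: 0.605
finger_force: 0.0
```

Call:
move_arm(grip=[56,56,56,56,56,56,56,56,56,56,56,56], linear=[[5,18,0],[14,48,0],[23,80,0],[32,110,0],[35,135,0],[26,162,0],[8,190,0],[-10,220,0],[-30,250,0],[-55,280,0],[-80,306,0],[-98,324,0]], dr=[[0,0,2],[0,0,6],[0,0,10],[0,0,14],[0,0,18],[0,0,22],[0,0,27],[0,0,32],[0,0,36],[0,0,40],[0,0,43],[0,0,45]])

```text
clock: 17.03
ee_pos: [0.4057, 0.3359, 0.2129]
eef_rot: [0.0, 1.0, 0.001, 0.0]
wrist_force: [0.6, 0.7, 0.5]
gripper_width: 0.602
finger_force: 0.0
```

```bash
python3 - <<'E'
from h import *
from scipy.spatial.transform import Rotation as Ro
im=shot('side')
o=manip.get_obs();R=Ro.from_quat(o['eef_rot']).as_matrix();print(o['ee_pos'],o['eef_rot'],o['q'][-1])
m=im['color'].astype(int);v,u=np.mgrid[0:420,0:560];D=im['depth']
P=(np.stack([(u-im['cx'])/im['fx']*D,(v-im['cy'])/im['fy']*D,D],-1)-im['t'])@im['R']
for n,B,U,V,h in(('S',(m[...,0]>130)&(m[...,1]<60),289,165,.084),('M',(m[...,2]>120)&(m[...,0]<80)&(m[...,1]<110),221,256,.115)):
    q=P[B&(abs(u-U)<18)&(abs(v-V)<20)];q=q[abs(q[:,2]-h)<.006];c=(q.min(0)+q.max(0))/2;print(n,len(q),c,q.mean(0),np.ptp(q,axis=0))
cv2.imwrite('pics/s6.png',im['color'][120:320,120:400,::-1].repeat(2,0).repeat(2,1))
E
```

```text
[0.40562128 0.34061641 0.21294783] [-7.45825893e-04  9.99996652e-01  2.42766706e-03  4.95838701e-04] 0.7194556563515122
S 64 [0.40547329 0.34007536 0.08347657] [0.40745306 0.34021969 0.08455257] [0.02714488 0.02636069 0.01032713]
M 161 [0.56591379 0.0344406  0.1147806 ] [0.56636459 0.03434435 0.11551266] [0.03345101 0.03430067 0.01080765]
```

View pics/s6.png

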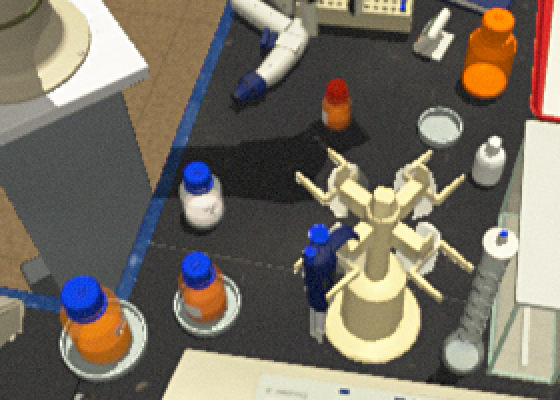

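Large and medium are both in their dishes. Next I'll descend partway over the small red cap at (337,92) and let the arm settle.

Call:
move_arm(grip=[56,56,56,56,56,56,56], linear=[[0,4,15],[0,8,40],[0,8,65],[0,8,85],[0,8,97],[0,8,100],[0,8,100]], dr=[[0,0,0],[0,0,0],[0,0,0],[0,0,0],[0,0,0],[0,0,0],[0,0,0]])

```text
clock: 17.67
ee_pos: [0.4064, 0.3397, 0.1118]
eef_rot: [0.0, 1.0, -0.001, -0.001]
wrist_force: [-0.9, 0.3, 0.2]
gripper_width: 0.603
finger_force: 0.0
```

Call:
move_arm(grip=[56,56,56,56,56,56,15,15,15,15,15,15], linear=[[0,0,12],[0,0,28],[0,0,42],[0,0,51],[0,0,54],[0,0,54],[0,0,54],[0,0,54],[0,0,54],[0,0,54],[0,0,54],[0,0,54]], dr=[[0,0,0],[0,0,0],[0,0,0],[0,0,0],[0,0,0],[0,0,0],[0,0,0],[0,0,0],[0,0,0],[0,0,0],[0,0,0],[0,0,0]])

```text
clock: 18.67
ee_pos: [0.4069, 0.3404, 0.0585]
eef_rot: [0.0, 1.0, 0.0, 0.0]
wrist_force: [-0.5, 0.7, 4.0]
gripper_width: 0.327
finger_force: 30.0
```

Call:
move_arm(grip=[15,15,15,15,15,15,15,15,15,15,15,15], linear=[[0,0,0],[0,0,-4],[0,0,-12],[0,0,-24],[0,0,-40],[0,0,-58],[0,0,-76],[0,0,-94],[0,0,-108],[0,0,-118],[0,0,-125],[0,0,-127]], dr=[[0,0,0],[0,0,0],[0,0,0],[0,0,0],[0,0,0],[0,0,0],[0,0,0],[0,0,0],[0,0,0],[0,0,0],[0,0,0],[0,0,0]])

```text
clock: 19.67
ee_pos: [0.4069, 0.3403, 0.1862]
eef_rot: [0.0, 1.0, 0.0, 0.0]
wrist_force: [0.2, 0.3, -1.1]
gripper_width: 0.324
finger_force: 30.0
```

Call:
move_arm(grip=[15,15,15,15,15,15,15,15,15,15,15,15], linear=[[-4,5,0],[-12,14,0],[-22,26,0],[-33,40,0],[-45,54,0],[-57,69,0],[-69,84,0],[-80,97,0],[-88,107,0],[-94,114,0],[-97,118,0],[-98,119,0]], dr=[[0,0,4],[0,0,10],[0,0,16],[0,0,22],[0,0,28],[0,0,34],[0,0,40],[0,0,46],[0,0,52],[0,0,58],[0,0,64],[0,0,70]])

```text
clock: 20.67
ee_pos: [0.5046, 0.4597, 0.1837]
eef_rot: [0.576, 0.818, -0.001, 0.0]
wrist_force: [-0.1, 0.1, -0.9]
gripper_width: 0.327
finger_force: 30.0
```

Call:
move_arm(grip=[15,15,15,15,15,15], linear=[[0,0,8],[0,0,22],[0,0,38],[0,0,50],[0,0,56],[0,0,56]], dr=[[0,0,0],[0,0,0],[0,0,0],[0,0,0],[0,0,0],[0,0,0]])

```text
clock: 21.17
ee_pos: [0.5038, 0.4582, 0.127]
eef_rot: [0.573, 0.819, -0.002, -0.0]
wrist_force: [-0.0, -0.8, -1.3]
gripper_width: 0.327
finger_force: 30.0
```

```bash
python3 - <<'E'
from h import *
from scipy.spatial.transform import Rotation as Ro
o=manip.get_obs();R=Ro.from_quat(o['eef_rot']).as_matrix();print(o['ee_pos'],R.round(3).tolist())
print((R.T@(np.array([.5045,.4595,.0615])-o['ee_pos'])*1000).round(1))
im=shot('side')
cv2.imwrite('pics/s7.png',cv2.resize(im['color'][110:230,290:430,::-1],None,fx=4,fy=4))
E
```

```text
[0.50382099 0.45823514 0.12696877] [[-0.343, 0.939, -0.002], [0.939, 0.343, -0.002], [-0.002, -0.003, -1.0]]
[ 1.1  1.3 65.5]
```

View pics/s7.png

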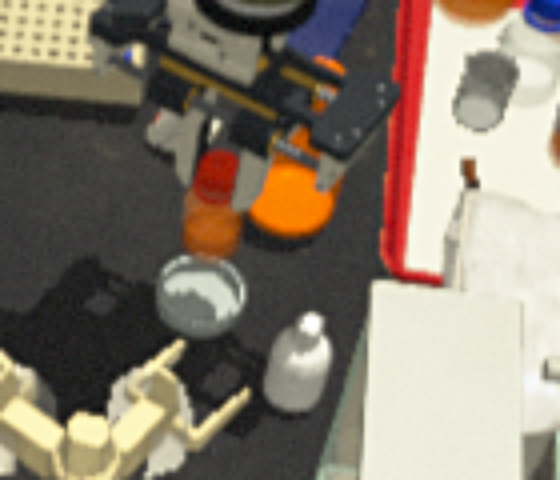

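The small bottle hangs above its dish at (200,295), and the orange look-alike at (290,190) is clear of the gripper. Lowering now.

Call:
move_arm(grip=[15,15,15,15,15,15,15,15,15,15], linear=[[0,0,8],[0,0,20],[0,0,33],[0,0,44],[0,0,52],[0,0,58],[0,0,61],[0,0,63],[0,0,64],[0,0,64]], dr=[[0,0,0],[0,0,0],[0,0,0],[0,0,0],[0,0,0],[0,0,0],[0,0,0],[0,0,0],[0,0,0],[0,0,0]])

```text
clock: 22.05
ee_pos: [0.5048, 0.4592, 0.0652]
eef_rot: [0.574, 0.819, 0.0, 0.0]
wrist_force: [-0.3, 0.1, -1.8]
gripper_width: 0.327
finger_force: 30.0
```

```bash
python3 - <<'E'
from h import *
o=manip.get_obs();print(o['ee_pos'],o['wrist_force'])
im=shot('side')
cv2.imwrite('pics/s8.png',cv2.resize(im['color'][140:220,300:400,::-1],None,fx=6,fy=6,interpolation=cv2.INTER_CUBIC))
E
```

```text
[0.50482737 0.45923262 0.06524856] [-0.29782174  0.08184041 -1.77594793]
```

View pics/s8.png

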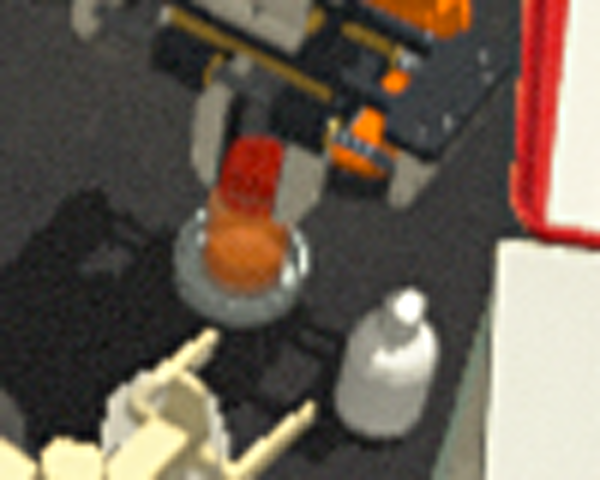

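The small bottle is inside its dish at (245,260), about 3.5 mm above the floor.

Call:
move_arm(grip=[15,15,15,15,15,15], linear=[[0,0,1],[0,0,2],[0,0,3],[0,0,3.8],[0,0,4.2],[0,0,4.2]], dr=[[0,0,0],[0,0,0],[0,0,0],[0,0,0],[0,0,0],[0,0,0]])

```text
clock: 22.6
ee_pos: [0.5049, 0.4593, 0.0616]
eef_rot: [0.574, 0.819, 0.0, -0.0]
wrist_force: [-0.9, -1.0, 4.9]
gripper_width: 0.327
finger_force: 30.0
```

Call:
move_arm(grip=[33,37,41,45,50,50,50,50,50,50,50,50], linear=[[0,0,0],[0,0,0],[0,0,0],[0,0,0],[0,0,0],[0,0,0],[0,0,-8],[0,0,-22],[0,0,-45],[0,0,-75],[0,0,-110],[0,0,-140]], dr=[[0,0,0],[0,0,0],[0,0,0],[0,0,0],[0,0,0],[0,0,0],[0,0,0],[0,0,0],[0,0,0],[0,0,0],[0,0,0],[0,0,0]])

```text
clock: 23.6
ee_pos: [0.505, 0.4591, 0.2044]
eef_rot: [0.574, 0.819, 0.001, 0.0]
wrist_force: [1.0, 0.8, 0.1]
gripper_width: 0.536
finger_force: 0.0
```

Call:
move_arm(grip=[50,50,50,50], linear=[[0,0,-10],[0,0,-15],[0,0,-15],[0,0,-15]], dr=[[0,0,0],[0,0,0],[0,0,0],[0,0,0]])

```text
clock: 23.93
ee_pos: [0.5041, 0.4588, 0.2153]
eef_rot: [0.574, 0.819, -0.001, -0.0]
wrist_force: [-0.2, 0.2, 1.2]
gripper_width: 0.538
finger_force: 0.0
```

```bash
python3 - <<'E'
from h import *
o=manip.get_obs();print(o['ee_pos'],o['wrist_force'])
im=shot('side')
cv2.imwrite('pics/s9.png',cv2.resize(im['color'][120:320,120:400,::-1],None,fx=2.8,fy=2.8,interpolation=cv2.INTER_CUBIC))
E
```

```text
[0.50413841 0.45884743 0.21529713] [-0.24933765  0.24758404  1.23854418]
```

View pics/s9.png

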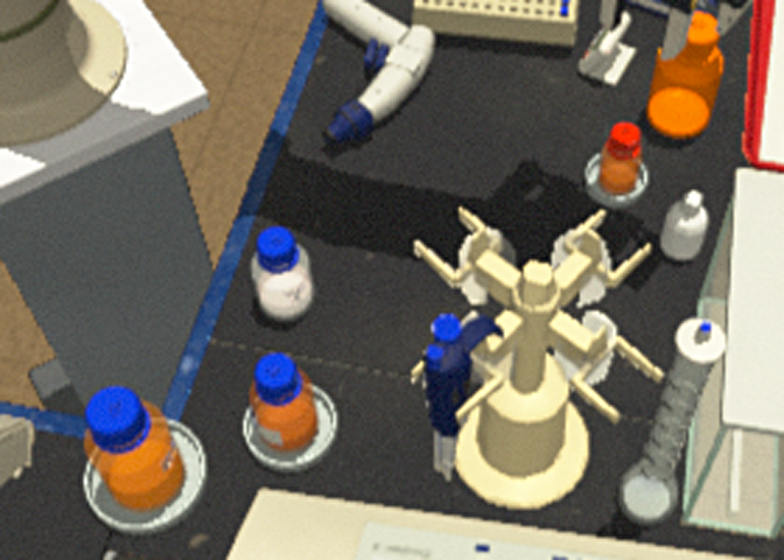

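All three bottles stand upright in their dishes at (140,460), (285,410) and (620,165). The clear bottle at (283,275) and the white one at (685,225) haven't moved.

```bash
python3 -c "
from cell import manip
print(manip.job_done())"
```

```text
the job is handed in; nothing more can be done
None
```

The large, medium and small brown bottles each stand upright in the dish of their size, the clear and white bottles weren't touched, and the job was handed in at about 24 s.

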